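# Find the snug gate with the feeler blade

### The job

Take the steel feeler blade out of its rack, lay it flat on the bench and let go, then take it again across its width and slide it flat into the gaps of the three-gate holder: one gate is slack, one refuses the blade and one grips it with a firm, steady drag. Leave the blade pushed fully home against the back of the gate that has the firm drag, let go of it, and do not disturb the other things on the bench.

Things in the scene. Friction and masses are not known exactly. Their poses are not given: they have to be found in the camera images.
- blade: Feeler blade: plain steel bar 160 x 34 x 8 mm, 0.32 kg, both ends alike, rounded over the thickness (radius 4 mm): either end or face may go in. Own x along the length, y across the 8 mm thickness, z across the 34 mm width; origin in the middle of one long edge. Starts on edge (z up) in the rack. Stood on edge on the bench, a light sideways push near its upper edge topples it flat.
- blade_mid (a point): Centre of the feeler blade, with the blade's axes. 23 mm above the bench at the start, 4 mm above it when the blade lies flat on the bench.
- rack: Grey plastic rack fixed to the bench, at the robot's left or right: plate 130 x 50 x 6 mm with two pairs of uprights (20 mm high above the plate, 12 mm long, centred 50 mm either side of the middle) that hold the blade on edge along own x in a 12 mm slot, its lower edge on the plate. The 88 mm between the pairs is free for fingers. Origin: centre of underside.
- holder: Aluminium three-gate holder fixed to the bench, 115 mm deep (own x), 274 wide (y); origin at centre of underside. The blade goes in flat along own +x, from the side facing the robot, its outer 65 mm left standing out. Aluminium walls 30 mm high from x = -37 mm on leave each gate a channel 46 mm wide. Blade fully home against the back stop: its centre at x = -42 mm.
- floor_a (a point): Middle of the front edge of the floor of the first gate, at the holder's own y = +80 mm, axes as the holder's. The flat floor is 50 mm above the bench, begins here with a 6 mm rounding and runs 95 mm along +x to an upright back stop.
- floor_b (a point): The same for the middle gate (holder y = 0).
- floor_c (a point): The same for the third gate (holder y = -80 mm).
- shoe_a: Steel shoe with a dark box on top, 42 mm wide, over gate a; moves only up and down. Origin at bench height under the gate, below the holder's middle, axes as the holder's; z reads 0 at rest. Its flat underside, 6 mm above the floor, begins 35 mm behind the floor's front edge; a lead-in ramp before it rises to 12 mm over 20 mm, so the blade lifts the shoe by 2 mm. Box top 95 mm above the bench.
- shoe_b: The same over gate b. The boxes hide loads dealt afresh among the gates. Slack: the blade slides in with 2 N or less. Firm: about 5 to 12 N, steady from 45 mm in to the back stop. Refusing: over 25 N needed, the blade stops at the ramp, 15 to 35 mm in.
- shoe_c: The same over gate c; all three look alike.
- jack: Bystander: brass lab jack, 100 x 85 x 70 mm, with a knob at -x, loose, on the other side from the rack. Origin: centre of its underside.
- driver: Bystander: screwdriver lying on the bench left of the holder. Origin at its middle, underside.
- jar: Bystander: closed jar 60 mm across, 80 mm high, right of the holder. Origin: centre of its underside.
Things that resemble listed ones, but are neither listed nor needed, are in the scene too. Of the things that look like the blade, the smallest one is meant.

How it is judged:
On the way, in this order (a step that is already met when the one before it is completed fails the run):
1. the blade lies flat on the bench, let go (height (world z) of blade_mid below 0.007 m and linear speed of blade below 0.02 m/s and contact force between the fingers and blade below 0.1 N), for 0.2 s.
2. the blade is fully home in the gate with the firm drag (x of blade_mid in the frame of holder above -0.053 m and ((contact force between blade and shoe_a between 3 and 12 N and y of blade_mid in the frame of shoe_a between -0.012 and 0.012 m) or (contact force between blade and shoe_b between 3 and 12 N and y of blade_mid in the frame of shoe_b between -0.012 and 0.012 m) or (contact force between blade and shoe_c between 3 and 12 N and y of blade_mid in the frame of shoe_c between -0.012 and 0.012 m))), for 0.2 s.
At the end, for the whole second after the job is handed in: The blade rests, let go, in the gate whose shoe presses it firmly (3 to 12 N; the slack gate presses about 1 N, the refusing one over 25 N), centred within 12 mm across that gate and pushed home to within 10 mm of the back stop (all of step 2 and linear speed of blade below 0.02 m/s and contact force between the fingers and blade below 0.1 N); the robot touches nothing.
It fails at once if the lab jack is moved by more than 30 mm (distance of jack from where it was at the start of the episode above 0.03 m).
It fails at once if the screwdriver is moved by more than 30 mm (distance of driver from where it was at the start of the episode above 0.03 m).
It fails at once if the jar is moved by more than 30 mm (distance of jar from where it was at the start of the episode above 0.03 m).
It also fails if it takes over 72 s, if anything falls off the work surface, if the arm or the gripper's body presses on something with over 40 N, if the wrist force passes 120 N, or if a joint passes its speed limit or range.

### The arm

A 6-joint arm with a two-finger parallel gripper is mounted at the origin on the work surface. World frame = base frame: x ahead of the robot, y to its left, z up, the work surface at z = 0. Lengths are in m, angles in rad, forces in N, time in s.
With the tool pointing down it reaches from about 0.3 to 1 m from the base axis. Payload 5.1 kg.
Tool frame: the origin (TCP) lies between the finger pads; the fingertips stand 11 mm ahead of it and the grasp point (between the pads) lies 8 mm behind it; z points along the fingers, y is the line along which they close (so a half turn about z gives the same grasp; the last joint's range is limited). The gripper opens to 95 mm and grips with 3 to 60 N. Pads are 20 mm wide; open, the fingers measure 119 mm over their backs; the gripper's body (75 mm by 180 mm) begins 59 mm behind the grasp point.
Start: joints at [-1.349, 0.124, 1.65, -0, 1.367, -0.083], TCP at [0.195, -0.62, 0.226] pointing down, gripper open.
Joint ranges: [-2.61, 2.61], [-1.02, 2.33], [0.03, 2.71], [-1.35, 4.49], [0.32, 2.68], [-2.91, 2.91]. Speed limits (rad/s): [2.57, 2.57, 3.14, 3.14, 3.14, 3.14].

### API

Orientations are given as a rotation vector (axis times angle).
In Python, from cell import env gives the robot as it stands.
- The arm moves only by the tool step_arm, never from a script. Its arguments are lists of equal length, an entry for each row: "rotation": the turn, a rotation vector about the world's x, y, z in rad, a list of three; "translation": the shift along the world's x, y, z in mm, a list of three; "jaw": the closure, from 0 (fully open) to 1 (shut). In form: {"rotation": [[rx, ry, rz], ...], "translation": [[dx, dy, dz], ...], "jaw": [jaw, ...]}. A call has exactly 5 rows; each row shifts and turns the commanded pose from where the row before left it; what a row does not reach is not made up. A row lasts 1/12 s, in which the tool goes at most 41.7 mm and 7.16 degrees, less where a joint would pass 70% of its speed; a pose out of reach is approached as far as the arm can. A call with a gripper value outside its range is refused whole. The fingers move at their own pace and stop on an object; "newtons" is the grip in N (left out, the last holds). Time passes only in rows, so rows that do not move let the fingers close, or fill a call up. It gives the time, the measured TCP pose, the force, the opening and the grip force at its end, in the units of the state.
- env.state(): the state, without advancing time (a new reading comes with each control period).
- env.camera(name): name is "scene" or "top"; returns a dict with "img" (384x512x3 uint8, blue, green, red), "fovy" (degrees; the focal length in pixels is half the picture's height over the tangent of half this angle, whatever the lens; pixels are square), "cx", "cy" (the principal point, pixels), "R" (3x3) and "t" (3): a world point X has camera coordinates R X + t. Camera axes: x right, y down, z forward; pixel columns grow to the right and rows downward; lengths in m; the calibration is good to about 2 mm. A picture is of the moment at which its call begins. There is no depth.
- env.job_done(): hands the job in; it is judged then, once.
Trained networks look in the newest picture that a camera, given by its name, has taken for a name from the list of things; names that differ only in an ending like _2 or _b are one class to them, and where a whole thing is asked for, a point or a joint stands for the part that bears it (a point fixed in the world has none). Each returns a list of dicts, best first, with "score" (0 to 1); they miss things now and then, are a little off and sometimes report something else, mostly with a low value. They report only what shows in the picture. A call takes as long as a camera call. They do not tell look-alikes from the thing itself.
- env.boxes_of(label, camera): "bbox" ([left, top, width, height] in pixels, round what is visible of it).
- env.regions_of(label, camera): "mask" (384x512 bool, what is visible of it) and "bbox" ([left, top, width, height] in pixels, round what is visible of it).
- env.pinpoint(label, camera): "pixel" ([column, row] in pixels: a listed point, or the origin of a listed thing).
The state is a dict: "t": time; "qpos": joint angles; "qd": joint speeds; "joint_torque": joint torques, N m; "ee_pos": TCP position; "ee_rot": TCP orientation; "force": force on the tool from outside, world axes, zero at the start; "ft_torque": the same for the moment, N m; "width": finger opening in m; "grip_force": force on a finger pad.
Only numpy, scipy, OpenCV 4.12 (cv2) and the standard library are available. Lean on these libraries where they do the work, as an engineer would, in place of code of your own. Each camera call takes 0.05 s, during which the arm holds its last target. There are 200 camera calls.

## Working session

There is one attempt and no reset: what is moved stays moved. The work goes in short steps, Python scripts to look and compute and a tool call to move; the robot and the scene stay as the last step left them, time stands still between calls to the robot, and variables do not carry over. Pictures are saved under pics/ and viewed, at most 10 in all, crops included, and the job is handed in when it is done.

Besides the shell and the picture viewer there is one more tool, called after ">>>" as name(argument=value, ...), one argument or row to a line, values as JSON. step_arm: Moves the arm, as the interface text tells. Its arguments: {"type":"object","properties":{"rotation":{"type":"array"},"translation":{"type":"array"},"jaw":{"type":"array"},"newtons":{"type":"number"}},"required":["rotation","translation","jaw"]}

```bash
ls; mkdir -p pics; python3 - <<'E'
from cell import env
import cv2,numpy as np
s=env.state(); print(s)
ims=[]
for c in("scene","top"):
    d=env.camera(c); cv2.imwrite(f"pics/{c}0.png",d["img"]); print(c,d["fovy"],d["cx"],d["cy"],d["R"],d["t"])
    for l in("blade","rack","holder","floor_a","shoe_a","jack","driver","jar"):
        print(l,[(np.round(r["bbox"]).tolist(),round(r["score"],2)) for r in env.boxes_of(l,c)][:4],[(np.round(r["pixel"],1).tolist(),round(r["score"],2)) for r in env.pinpoint(l,c)][:4])
E
```

```text
pics
{'t': 0.0, 'qpos': array([-1.34859219e+00,  1.24516404e-01,  1.65168302e+00, -1.23447838e-05,
        1.36749376e+00, -8.25961748e-02]), 'qd': array([-1.20600573e-03,  2.57419793e-05,  1.45232163e-03, -1.09446888e-04,
        1.35408558e-03,  9.88176907e-04]), 'joint_torque': array([-9.40319333e-04, -4.17604744e+01, -3.59931207e+01,  7.72963045e-02,
        4.92010906e-02, -1.68189449e-04]), 'ee_pos': array([ 0.19489987, -0.61943649,  0.22437439]), 'ee_rot': array([-3.10310929e+00, -4.76613923e-01,  2.48907625e-04]), 'force': array([-0.1716771 , -0.04199232,  0.25526242]), 'ft_torque': array([-0.03687403, -0.0051222 ,  0.02272624]), 'grip_force': 0.0, 'width': 0.0948717263894174}
scene 49.23134684141264 259.8171708128937 194.02551679858956 [[-0.3870823   0.92204131 -0.00266604]
 [ 0.75083976  0.31352928 -0.58132525]
 [-0.53517002 -0.22702248 -0.81366691]] [ 0.10938484 -0.34404409  1.69153071]
blade [([318.0, 140.0, 28.0, 60.0], 0.91), ([386.0, 193.0, 26.0, 70.0], 0.78), ([322.0, 203.0, 18.0, 43.0], 0.42)] [([394.6, 231.5], 0.57), ([332.1, 223.9], 0.48)]
rack [([188.0, 215.0, 25.
[... 1195 characters left out ...]

rack [([155.0, 177.0, 23.0, 46.0], 0.65)] [([165.5, 195.6], 0.8)]
holder [([222.0, 102.0, 98.0, 55.0], 0.63)] [([271.8, 133.5], 0.97)]
floor_a [([220.0, 99.0, 107.0, 56.0], 0.7), ([151.0, 115.0, 14.0, 34.0], 0.27)] [([299.7, 148.7], 0.95), ([237.9, 141.7], 0.71), ([265.0, 149.9], 0.66), ([165.4, 197.2], 0.55)]
shoe_a [([295.0, 115.0, 17.0, 34.0], 0.86), ([231.0, 109.0, 23.0, 32.0], 0.8), ([265.0, 114.0, 15.0, 29.0], 0.57)] [([275.6, 134.1], 0.66), ([299.2, 135.4], 0.66)]
jack [([265.0, 112.0, 19.0, 31.0], 0.52)] [([390.4, 198.3], 0.92), ([301.1, 134.3], 0.71)]
driver [([153.0, 99.0, 12.0, 50.0], 0.62)] [([162.5, 118.0], 0.6)]
jar [([382.0, 118.0, 27.0, 27.0], 0.71)] [([389.6, 134.9], 0.78)]
```

View pics/scene0.png

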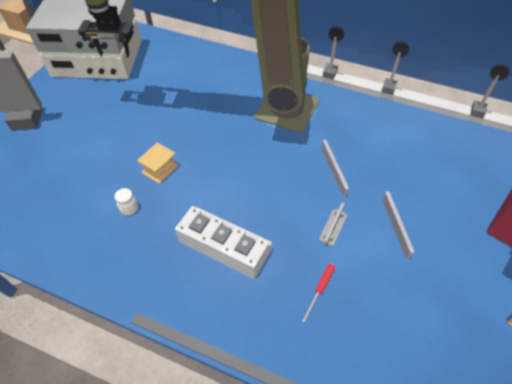

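View pics/top0.png

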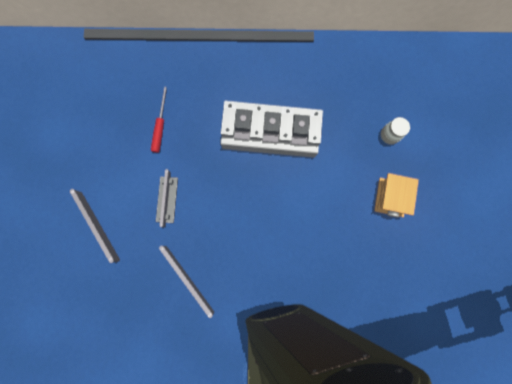

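```bash
cat > h.py <<'E'
import numpy as np,cv2
from cell import env
def cam(c):
    d=env.camera(c); d["f"]=192/np.tan(np.radians(d["fovy"])/2); return d
def proj(d,X):
    p=np.atleast_2d(X)@d["R"].T+d["t"]; return p[:,:2]/p[:,2:]*d["f"]+[d["cx"],d["cy"]]
def back(d,px,z):
    r=d["R"].T@np.array([(px[0]-d["cx"])/d["f"],(px[1]-d["cy"])/d["f"],1]); o=-d["R"].T@d["t"]
    return o+r*(z-o[2])/r[2]
E
python3 - <<'E'
from h import *
T=cam("top");S=cam("scene")
t=T["img"];s=S["img"]
a=cv2.resize(t[155:235,135:195],None,fx=6,fy=6,interpolation=cv2.INTER_CUBIC)
b=cv2.resize(t[95:165,212:332],None,fx=6,fy=6,interpolation=cv2.INTER_CUBIC)[:,:440*2]
m=np.zeros((600,800,3),np.uint8)
b=cv2.resize(t[95:162,215:327],None,fx=4,fy=4,interpolation=cv2.INTER_CUBIC); m[:268,:448]=b
c=cv2.resize(s[200:283,170:278],None,fx=4,fy=4,interpolation=cv2.INTER_CUBIC); m[268:600,:432]=c
a=cv2.resize(t[160:235,145:185],None,fx=4,fy=4,interpolation=cv2.INTER_CUBIC); m[:300,460:620]=a
e=cv2.resize(s[195:250,310:360],None,fx=5,fy=5,interpolation=cv2.INTER_CUBIC); m[310:585,460:710]=e
cv2.imwrite("pics/m.png",m)
for l,z in(("floor_a",.05),("holder",0),("shoe_a",0),("rack",0),("jack",0),("driver",0),("jar",0)):
  for n,D in(("T",T),("S",S)):
    for r in env.pinpoint(l,"top" if n=="T" else "scene"): 
        if r["score"]>.5: print(l,n,np.round(back(D,r["pixel"],z),4)[:2],round(r["score"],2))
for r in env.regions_of("blade","top"):
    print(r["bbox"],r["score"],r["mask"].sum(),cv2.minAreaRect(np.argwhere(r["mask"])[:,::-1].astype(np.float32)))
E
```

```text
floor_a T [0.5935 0.0432] 0.97
floor_a T [0.6135 0.1226] 0.69
floor_a T [ 0.5891 -0.0369] 0.61
floor_a S [0.6033 0.0478] 0.86
floor_a S [0.6114 0.1129] 0.74
floor_a S [ 0.6078 -0.0452] 0.69
holder T [0.6562 0.0375] 0.97
holder T [0.473  0.3456] 0.65
holder S [0.6511 0.0319] 0.7
shoe_a T [0.6587 0.0298] 0.97
shoe_a T [ 0.6542 -0.0533] 0.92
shoe_a T [0.6604 0.1242] 0.84
shoe_a S [0.6815 0.1217] 0.82
shoe_a S [ 0.6507 -0.0517] 0.68
shoe_a S [0.6539 0.0318] 0.55
rack T [0.4649 0.3399] 0.71
rack S [0.464  0.3385] 0.88
jack T [ 0.4719 -0.3113] 0.89
jack T [0.6933 0.3584] 0.62
jack S [ 0.4686 -0.3104] 0.71
driver T [0.7017 0.3581] 0.95
driver S [0.6924 0.3581] 0.92
jar T [ 0.6635 -0.3163] 0.93
jar S [ 0.6483 -0.3312] 0.86
[158.7, 171.1, 14.8, 55.4] 0.85 315 ((164.9098358154297, 198.49180603027344), (6.428037643432617, 55.31733703613281), 5.19442892074585)
[70.7, 192.6, 48.3, 73.1] 0.76 809 ((94.08490753173828, 225.45281982421875), (83.43345642089844, 11.752559661865234), 60.945396423339844)
[161.2, 245.7, 54.0, 70.7] 0.69 649 ((186.60691833496094, 280.5549011230469), (86.01651763916016, 8.816694259643555), 53.746158599853516)
[220.8, 101.0, 100.9, 57.8] 0.68 4705 ((270.9957580566406, 129.244873046875), (99.97122192382812, 47.78782272338867), 5.389311790466309)
```

View pics/m.png

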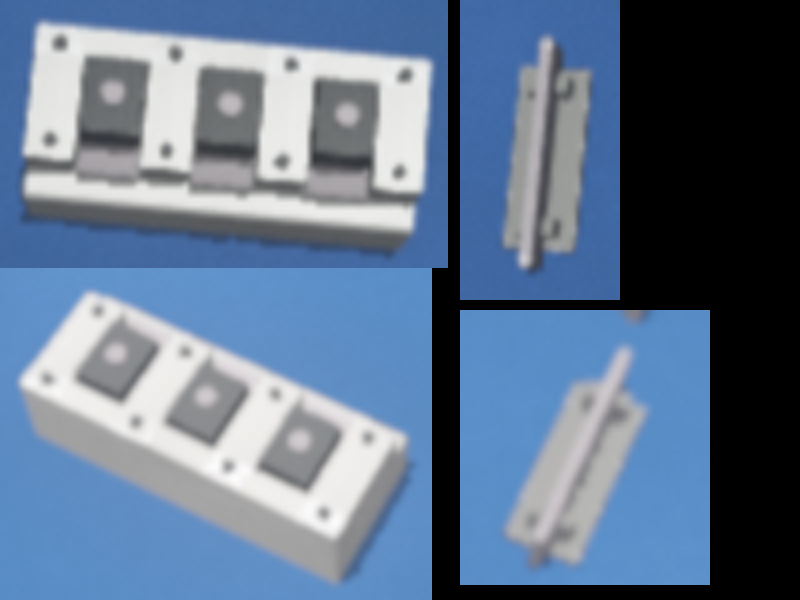

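```bash
python3 - <<'E'
from h import *
from scipy.optimize import least_squares
T=cam("top");S=cam("scene")
def px(o,c,s,u): return (np.array(u,float)-c)/s+o-.5+.5/s
tp=px((215,95),(0,0),4,[(38,22),(432,62),(425,193),(23,160),(22,199),(413,232)])
tm=np.array([(.0575,.137,.08),(.0575,-.137,.08),(-.037,-.137,.08),(-.037,.137,.08),(-.0575,.137,.048),(-.0575,-.137,.048)])
sp=px((170,200),(0,268),4,[(20,382),(343,522),(405,440),(90,290),(343,582)])
sm=np.array([(.0575,-.137,.08),(.0575,.137,.08),(-.037,.137,.08),(-.037,-.137,.08),(.0575,.137,0)])
def W(p,m): c,s=np.cos(p[2]),np.sin(p[2]); return np.c_[p[0]+c*m[:,0]-s*m[:,1],p[1]+s*m[:,0]+c*m[:,1],m[:,2]]
ft=lambda p:(proj(T,W(p,tm))-tp); fs=lambda p:(proj(S,W(p,sm))-sp)
for n,f in(("T",lambda p:ft(p).ravel()),("S",lambda p:fs(p).ravel()),("TS",lambda p:np.r_[ft(p).ravel(),fs(p).ravel()])):
    r=least_squares(f,[.65,.035,0],loss="soft_l1"); print(n,np.round(r.x,4)); 
print(np.round(ft(r.x),1).tolist(),np.round(fs(r.x),1).tolist())
for D,u in((T,px((145,160),(460,0),4,[(547,38),(525,268)])),(S,px((310,195),(460,310),5,[(627,347),(537,562)]))):
    e=[back(D,q,.04) for q in u]; d=e[0]-e[1] if D is T else e[1]-e[0]
    print("blade",np.round(e,4).tolist(),"mid",(e[0]+e[1])/2,np.linalg.norm(d),np.degrees(np.arctan2(d[1],d[0])))
E
```

```text
T [ 0.6561  0.0368 -0.0883]
S [ 0.6553  0.0391 -0.0821]
TS [ 0.6557  0.0377 -0.0847]
[[-0.5, 1.2], [-0.6, -0.1], [-0.7, -0.2], [-0.1, -0.5], [0.4, 0.3], [-0.3, 0.3]] [[0.4, -0.1], [-0.8, 3.0], [-1.4, -2.2], [-0.1, 0.1], [-0.5, -0.3]]
blade [[0.5412, 0.3293, 0.04], [0.3816, 0.3383, 0.04]] mid [0.46137587 0.3338301  0.04      ] 0.15986213649663708 -3.22832099026486
blade [[0.3827, 0.3386, 0.04], [0.5584, 0.3326, 0.04]] mid [0.47054323 0.33563097 0.04      ] 0.1758283854618686 -1.9634598395288685
```

>>> step_arm(
  rotation=[
    [0,0,-0.036],
    [0,0,-0.036],
    [0,0,-0.036],
    [0,0,-0.036],
    [0,0,-0.036],
  ],
  translation=[
    [10,36,0],
    [11,38,0],
    [11,38,0],
    [11,38,0],
    [11,38,0],
  ],
  jaw=[0,0,0,0,0],
)

```text
t: 3.07
ee_pos: [0.2492, -0.4303, 0.2255]
ee_rot: [-3.136, -0.192, -0.0]
force: [1.2, 0.2, -0.3]
width: 0.095
grip_force: 0.0
```

>>> step_arm(
  rotation=[
    [0,0,-0.036],
    [0,0,-0.036],
    [0,0,-0.036],
    [0,0,-0.036],
    [0,0,-0.036],
  ],
  translation=[
    [11,38,0],
    [11,38,0],
    [11,38,0],
    [11,38,0],
    [11,38,0],
  ],
  jaw=[0,0,0,0,0],
)

```text
t: 3.48
ee_pos: [0.304, -0.2403, 0.2258]
ee_rot: [3.14, -0.091, 0.001]
force: [-0.0, -1.1, -0.3]
width: 0.0951
grip_force: 0.0
```

>>> step_arm(
  rotation=[
    [0,0,0],
    [0,0,0],
    [0,0,0],
    [0,0,0],
    [0,0,0],
  ],
  translation=[
    [11,38,0],
    [11,38,0],
    [11,38,0],
    [11,38,0],
    [11,38,0],
  ],
  jaw=[0,0,0,0,0],
)

```text
t: 3.9
ee_pos: [0.3591, -0.0502, 0.2262]
ee_rot: [3.14, -0.087, 0.003]
force: [1.2, 0.3, 0.1]
width: 0.0952
grip_force: 0.0
```

>>> step_arm(
  rotation=[
    [0,0,0],
    [0,0,0],
    [0,0,0],
    [0,0,0],
    [0,0,0],
  ],
  translation=[
    [11,38,0],
    [11,38,0],
    [11,38,0],
    [11,38,0],
    [11,38,0],
  ],
  jaw=[0,0,0,0,0],
)

```text
t: 4.32
ee_pos: [0.4141, 0.1403, 0.2261]
ee_rot: [-3.14, 0.085, -0.002]
force: [0.2, -0.9, -0.1]
width: 0.0953
grip_force: 0.0
```

>>> step_arm(
  rotation=[
    [0,0,0],
    [0,0,0],
    [0,0,0],
    [0,0,0],
    [0,0,0],
  ],
  translation=[
    [10,38,0],
    [10,38,0],
    [10,38,0],
    [10,38,-20],
    [0,0,-20],
  ],
  jaw=[0,0,0,0,0],
)

```text
t: 4.73
ee_pos: [0.4553, 0.2935, 0.188]
ee_rot: [-3.136, 0.079, -0.006]
force: [-0.3, -1.5, -0.0]
width: 0.0951
grip_force: 0.0
```

```bash
cat >> h.py <<'E'
from scipy.spatial.transform import Rotation as Ro
def st():
    s=env.state(); M=Ro.from_rotvec(s["ee_rot"]).as_matrix()
    print("t",round(s["t"],2),"pos",np.round(s["ee_pos"]*1e3,1),"xyaw",round(np.degrees(np.arctan2(M[1,0],M[0,0])),2),"z",np.round(M[:,2],4),"F",np.round(s["force"],1),"w",round(s["width"]*1e3,1),"g",round(s["grip_force"],1),"q",np.round(s["qpos"],2)); return s
E
python3 -c "
from h import *
st()"
```

```text
t 4.73 pos [455.3 293.5 188. ] xyaw -2.9 z [ 0.004  0.004 -1.   ] F [-0.3 -1.5 -0. ] w 95.1 g 0.0 q [ 0.47 -0.09  1.93  0.    1.3   2.09]
```

>>> step_arm(
  rotation=[
    [0,0,0],
    [0,0,0],
    [0,0,0],
    [0,0,0],
    [0,0,0],
  ],
  translation=[
    [4,20,0],
    [4,20,0],
    [0,0,-30],
    [0,0,-30],
    [0,0,-25],
  ],
  jaw=[0,0,0,0,0],
)

```text
t: 5.15
ee_pos: [0.4612, 0.3282, 0.1004]
ee_rot: [3.14, -0.086, -0.0]
force: [-0.3, -0.5, -0.6]
width: 0.0951
grip_force: 0.0
```

>>> step_arm(
  rotation=[
    [0,0,0],
    [0,0,0],
    [0,0,0],
    [0,0,0],
    [0,0,0],
  ],
  translation=[
    [0,0,-25],
    [0,0,-10],
    [0,0,0],
    [0,0,0],
    [0,0,0],
  ],
  jaw=[0,0,0,0,0],
)

```text
t: 5.57
ee_pos: [0.4628, 0.3286, 0.0688]
ee_rot: [-3.139, 0.087, -0.004]
force: [0.1, 0.0, -0.2]
width: 0.0953
grip_force: 0.0
```

```bash
python3 - <<'E'
from h import *
s=st(); d=cam("top"); 
c=cv2.resize(d["img"][155:240,110:215],None,fx=7,fy=7,interpolation=cv2.INTER_CUBIC)
cv2.imwrite("pics/g1.png",c)
E
```

```text
t 5.57 pos [462.8 328.6  68.8] xyaw -3.17 z [ 0.0028  0.0017 -1.    ] F [ 0.1  0.  -0.2] w 95.3 g 0.0 q [0.52 0.09 1.96 0.   1.08 2.15]
```

View pics/g1.png

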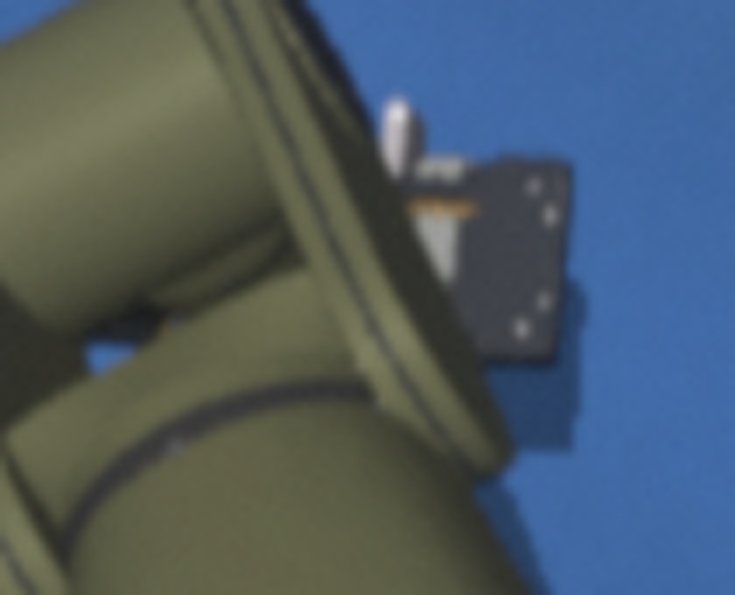

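The arm hides most of it; the blade's front end shows at about (398,130), in line with the tool. Descend and close.

>>> step_arm(
  rotation=[
    [0,0,0],
    [0,0,0],
    [0,0,0],
    [0,0,0],
    [0,0,0],
  ],
  translation=[
    [0,5,-20],
    [0,0,-15],
    [0,0,-8],
    [0,0,0],
    [0,0,0],
  ],
  jaw=[0,0,0,0,0],
)

```text
t: 6.03
ee_pos: [0.4619, 0.333, 0.0245]
ee_rot: [-3.14, 0.087, -0.001]
force: [-0.2, -0.5, 0.0]
width: 0.0949
grip_force: 0.0
```

>>> step_arm(
  rotation=[
    [0,0,0],
    [0,0,0],
    [0,0,0],
    [0,0,0],
    [0,0,0],
  ],
  translation=[
    [0,0,0],
    [0,0,0],
    [0,0,0],
    [0,0,0],
    [0,0,0],
  ],
  jaw=[1,1,1,1,1],
  newtons=25,
)

```text
t: 6.45
ee_pos: [0.4617, 0.333, 0.0242]
ee_rot: [-3.14, 0.087, -0.001]
force: [-0.6, -0.8, -0.3]
width: 0.0674
grip_force: 0.0
```

>>> step_arm(
  rotation=[
    [0,0,0],
    [0,0,0],
    [0,0,0],
    [0,0,0],
    [0,0,0],
  ],
  translation=[
    [0,0,0],
    [0,0,0],
    [0,0,0],
    [0,0,0],
    [0,0,0],
  ],
  jaw=[1,1,1,1,1],
)

```text
t: 6.87
ee_pos: [0.4615, 0.3329, 0.0237]
ee_rot: [3.14, -0.087, -0.0]
force: [-0.4, -1.1, 0.1]
width: 0.0336
grip_force: 0.0
```

>>> step_arm(
  rotation=[
    [0,0,0],
    [0,0,0],
    [0,0,0],
    [0,0,0],
    [0,0,0],
  ],
  translation=[
    [0,0,0],
    [0,0,0],
    [0,0,0],
    [0,0,0],
    [0,0,0],
  ],
  jaw=[1,1,1,1,1],
)

```text
t: 7.28
ee_pos: [0.4616, 0.3331, 0.0238]
ee_rot: [-3.14, 0.087, -0.0]
force: [-0.3, 1.1, 0.3]
width: 0.0076
grip_force: 25.0
```

>>> step_arm(
  rotation=[
    [0,0,0],
    [0,0,0],
    [0,0,0],
    [0,0,0],
    [0,0,0],
  ],
  translation=[
    [0,0,0],
    [0,0,0],
    [0,0,5],
    [0,0,10],
    [0,0,10],
  ],
  jaw=[1,1,1,1,1],
)

```text
t: 7.7
ee_pos: [0.4607, 0.3324, 0.0486]
ee_rot: [3.139, -0.086, -0.003]
force: [0.6, 0.0, -2.6]
width: 0.0079
grip_force: 25.0
```

```bash
python3 -c "
from h import *
st()"
```

```text
t 7.7 pos [460.7 332.4  48.6] xyaw -3.15 z [-0.0019 -0.0014 -1.    ] F [ 0.6  0.  -2.6] w 7.9 g 25.0 q [ 0.53  0.12  1.97 -0.    1.05  2.16]
```

>>> step_arm(
  rotation=[
    [0,0,0],
    [0,0,0],
    [0,0,0],
    [0,0,0],
    [0,0,0],
  ],
  translation=[
    [0,0,20],
    [0,0,20],
    [0,-5,5],
    [-4,-20,0],
    [-6,-30,0],
  ],
  jaw=[1,1,1,1,1],
)

```text
t: 8.12
ee_pos: [0.4524, 0.2784, 0.0954]
ee_rot: [-3.139, 0.083, -0.005]
force: [0.9, -0.4, -2.8]
width: 0.0079
grip_force: 25.0
```

>>> step_arm(
  rotation=[
    [0,0,-0.01],
    [0,0,-0.01],
    [0,0,-0.01],
    [0,0,0],
    [0,0,0],
  ],
  translation=[
    [-6,-35,0],
    [-6,-35,0],
    [-6,-35,0],
    [-6,-35,0],
    [-6,-30,0],
  ],
  jaw=[1,1,1,1,1],
)

```text
t: 8.53
ee_pos: [0.4203, 0.1056, 0.0936]
ee_rot: [3.138, -0.134, -0.001]
force: [0.9, -0.5, -3.8]
width: 0.0079
grip_force: 25.0
```

>>> step_arm(
  rotation=[
    [0,0,0],
    [0,0,0],
    [0,0,0],
    [0,0,0],
    [0,0,0],
  ],
  translation=[
    [0,-20,0],
    [0,-7,-10],
    [0,0,-20],
    [0,0,-20],
    [0,0,-10],
  ],
  jaw=[1,1,1,1,1],
)

```text
t: 8.95
ee_pos: [0.4195, 0.0806, 0.0311]
ee_rot: [3.138, -0.134, -0.006]
force: [-0.7, -0.4, -2.5]
width: 0.0081
grip_force: 25.0
```

>>> step_arm(
  rotation=[
    [0,0,0],
    [0,0,0],
    [0,0,0],
    [0,0,0],
    [0,0,0],
  ],
  translation=[
    [0,0,0],
    [0,0,0],
    [0,0,0],
    [0,0,0],
    [0,0,0],
  ],
  jaw=[1,1,1,1,1],
)

```text
t: 9.37
ee_pos: [0.4225, 0.0811, 0.0349]
ee_rot: [-3.139, 0.133, -0.004]
force: [1.0, -0.3, -3.5]
width: 0.0079
grip_force: 25.0
```

```bash
python3 -c "
from h import *
st()"
```

```text
t 9.37 pos [422.5  81.1  34.9] xyaw -4.86 z [ 2.3e-03  1.0e-04 -1.0e+00] F [ 1.  -0.3 -3.5] w 7.9 g 25.0 q [ 0.06 -0.17  2.28 -0.    1.03  1.72]
```

>>> step_arm(
  rotation=[
    [0,0,0],
    [0,0,0],
    [0,0,0],
    [0,0,0],
    [0,0,0],
  ],
  translation=[
    [0,0,-6],
    [0,0,-5],
    [0,0,-3],
    [0,0,-2],
    [0,0,0],
  ],
  jaw=[1,1,1,1,1],
)

```text
t: 9.78
ee_pos: [0.4215, 0.0809, 0.0178]
ee_rot: [3.139, -0.134, -0.001]
force: [-0.9, -0.1, -0.5]
width: 0.0078
grip_force: 25.0
```

>>> step_arm(
  rotation=[
    [0,0,0],
    [0,0,0],
    [0,0,0],
    [0,0,0],
    [0,0,0],
  ],
  translation=[
    [0,0,0],
    [0,0,0],
    [0,0,0],
    [0,0,0],
    [0,0,0],
  ],
  jaw=[1,1,1,1,1],
)

```text
t: 10.2
ee_pos: [0.4215, 0.0809, 0.0178]
ee_rot: [-3.139, 0.134, -0.0]
force: [-1.1, 1.4, -0.5]
width: 0.0079
grip_force: 25.0
```

>>> step_arm(
  rotation=[
    [0,0,0],
    [0,0,0],
    [0,0,0],
    [0,0,0],
    [0,0,0],
  ],
  translation=[
    [0,0,0],
    [0,0,0],
    [0,0,0],
    [0,0,0],
    [0,0,0],
  ],
  jaw=[0,0,0,0,0],
)

```text
t: 10.62
ee_pos: [0.4217, 0.0809, 0.0179]
ee_rot: [-3.139, 0.134, -0.001]
force: [0.1, 0.2, 0.5]
width: 0.0356
grip_force: 0.0
```

>>> step_arm(
  rotation=[
    [0,0,0],
    [0,0,0],
    [0,0,0],
    [0,0,0],
    [0,0,0],
  ],
  translation=[
    [0,0,0],
    [0,0,5],
    [0,0,5],
    [0,0,5],
    [0,0,5],
  ],
  jaw=[0,0,0,0,0],
)

```text
t: 11.03
ee_pos: [0.4218, 0.0809, 0.0386]
ee_rot: [-3.139, 0.134, -0.001]
force: [-0.4, -0.5, -0.4]
width: 0.0694
grip_force: 0.0
```

>>> step_arm(
  rotation=[
    [0,0,0],
    [0,0,0],
    [0,0,0],
    [0,0,0],
    [0,0,0],
  ],
  translation=[
    [0,0,0],
    [0,0,0],
    [0,0,0],
    [0,0,0],
    [0,0,0],
  ],
  jaw=[0,0,0,0,0],
)

```text
t: 11.45
ee_pos: [0.4212, 0.0809, 0.0375]
ee_rot: [3.139, -0.134, -0.001]
force: [-0.4, -0.4, -0.0]
width: 0.0942
grip_force: 0.0
```

```bash
python3 - <<'E'
from h import *
s=st(); d=cam("scene"); 
c=cv2.resize(d["img"][130:250,180:340],None,fx=5,fy=5,interpolation=cv2.INTER_CUBIC)
cv2.imwrite("pics/g2.png",c)
E
```

```text
t 11.45 pos [421.2  80.9  37.5] xyaw -4.88 z [-6.e-04 -0.e+00 -1.e+00] F [-0.4 -0.4 -0. ] w 94.2 g 0.0 q [ 0.06 -0.18  2.28 -0.    1.03  1.72]
```

View pics/g2.png

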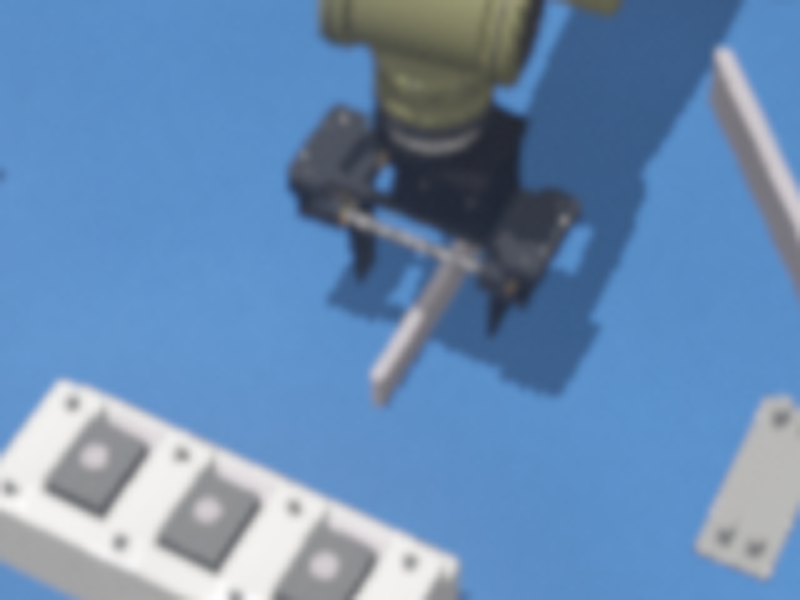

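The blade stands upright between the open fingers (from about (380,390) to (465,245)). Topple it toward -y with the +y finger.

>>> step_arm(
  rotation=[
    [0,0,0],
    [0,0,0],
    [0,0,0],
    [0,0,0],
    [0,0,0],
  ],
  translation=[
    [-1,-10,0],
    [-1,-10,0],
    [-1,-10,0],
    [-1,-8,0],
    [0,-3,0],
  ],
  jaw=[0,0,0,0,0],
)

```text
t: 11.92
ee_pos: [0.4172, 0.0384, 0.0377]
ee_rot: [3.138, -0.137, -0.0]
force: [-0.2, -0.0, -0.4]
width: 0.0948
grip_force: 0.0
```

>>> step_arm(
  rotation=[
    [0,0,0],
    [0,0,0],
    [0,0,0],
    [0,0,0],
    [0,0,0],
  ],
  translation=[
    [0,-3,0],
    [0,-3,0],
    [0,-3,0],
    [0,-3,0],
    [0,-3,0],
  ],
  jaw=[0,0,0,0,0],
)

```text
t: 12.33
ee_pos: [0.4175, 0.0247, 0.0378]
ee_rot: [3.139, -0.133, 0.0]
force: [-0.1, 0.3, 0.4]
width: 0.0953
grip_force: 0.0
```

>>> step_arm(
  rotation=[
    [0,0,0],
    [0,0,0],
    [0,0,0],
    [0,0,0],
    [0,0,0],
  ],
  translation=[
    [0,0,15],
    [0,5,30],
    [0,10,35],
    [0,0,35],
    [-35,0,35],
  ],
  jaw=[0,0,0,0,0],
)

```text
t: 12.75
ee_pos: [0.3905, 0.0399, 0.1853]
ee_rot: [-3.139, 0.133, -0.004]
force: [0.2, 0.2, 1.4]
width: 0.0949
grip_force: 0.0
```

>>> step_arm(
  rotation=[
    [0,0,0],
    [0,0,0],
    [0,0,0],
    [0,0,0],
    [0,0,0],
  ],
  translation=[
    [-20,0,35],
    [0,0,20],
    [0,0,20],
    [0,0,20],
    [0,0,0],
  ],
  jaw=[0,0,0,0,0],
)

```text
t: 13.17
ee_pos: [0.3697, 0.0398, 0.2821]
ee_rot: [-3.139, 0.133, -0.013]
force: [-0.2, -0.1, 1.4]
width: 0.095
grip_force: 0.0
```

```bash
python3 - <<'E'
from h import *
s=st(); d=cam("scene"); e=cam("top")
m=np.zeros((520,800,3),np.uint8)
m[:480,:400]=cv2.resize(d["img"][140:260,210:310],None,fx=4,fy=4,interpolation=cv2.INTER_CUBIC)
m[:480,400:]=cv2.resize(e["img"][140:260,205:305],None,fx=4,fy=4,interpolation=cv2.INTER_CUBIC)
cv2.imwrite("pics/g3.png",m)
for c,D in(("top",e),("scene",d)):
  for r in env.pinpoint("blade_mid",c): print(c,r["pixel"],r["score"],back(D,r["pixel"],.004))
  for r in env.regions_of("blade",c):
    k=cv2.minAreaRect(np.argwhere(r["mask"])[:,::-1].astype(np.float32)); print(c,r["score"],k,[np.round(back(D,q,.008)[:2],3).tolist() for q in cv2.boxPoints(k)],back(D,k[0],.004))
E
```

```text
t 13.17 pos [369.7  39.8 282.1] xyaw -4.86 z [ 8.4e-03 -3.0e-04 -1.0e+00] F [-0.2 -0.1  1.4] w 95.0 g 0.0 q [-0.04 -0.58  2.14 -0.    1.57  1.62]
top [94.1, 224.2] 0.88 [0.39094288 0.53318779 0.004     ]
top [187.6, 281.4] 0.63 [0.23296893 0.26829586 0.004     ]
top 0.93 ((186.898681640625, 280.85809326171875), (86.83699798583984, 8.602326393127441), 54.46232223510742) [[0.324, 0.351], [0.338, 0.333], [0.147, 0.19], [0.135, 0.208]] [0.23443717 0.27025824 0.004     ]
top 0.82 ((94.28515625, 225.12216186523438), (85.82109069824219, 11.420085906982422), 60.376251220703125) [[0.486, 0.61], [0.502, 0.584], [0.293, 0.453], [0.278, 0.479]] [0.38836386 0.53250242 0.004     ]
scene [397.6, 221.5] 0.78 [0.36258741 0.52400121 0.004     ]
scene [262.0, 189.5] 0.74 [0.41395999 0.06336754 0.004     ]
scene [333.3, 166.5] 0.63 [0.22005483 0.26115869 0.004     ]
scene 0.96 ((397.3448486328125, 225.36207580566406), (68.5215835571289, 10.770329475402832), 68.19859313964844) [[0.286, 0.445], [0.256, 0.473], [0.467, 0.599], [0.492, 0.574]] [0.37763088 0.52635292 0.004     ]
scene 0.67 ((334.3766784667969, 168.8287811279297), (59.2565803527832, 8.772623062133789), 65.55604553222656) [[0.139, 0.177], [0.11, 0.199], [0.317, 0.352], [0.342, 0.331]] [0.22893359 0.26788551 0.004     ]
scene 0.63 ((258.77752685546875, 191.86404418945312), (11.329687118530273, 39.81981658935547), 31.429563522338867) [[0.504, 0.034], [0.342, 0.042], [0.353, 0.084], [0.513, 0.073]] [0.42757635 0.05698706 0.004     ]
```

View pics/g3.png

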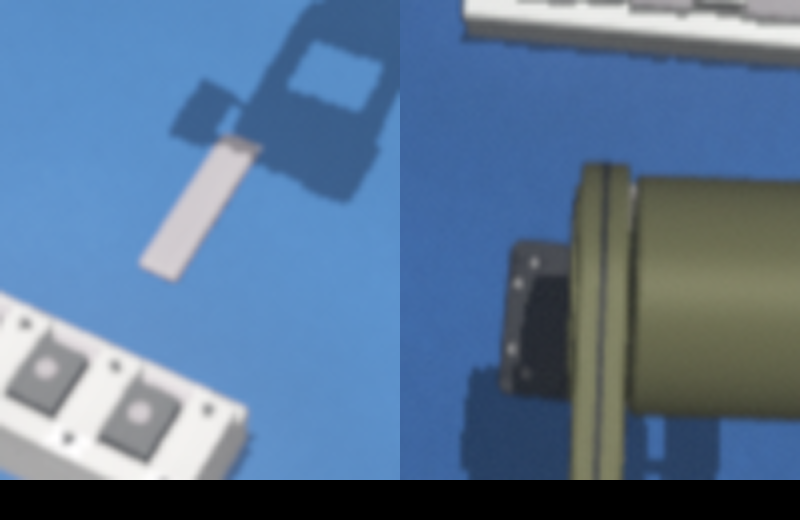

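The blade lies flat (left crop, corners about (140,263) to (260,148)). Regrasp across its width near the robot-side end.

>>> step_arm(
  rotation=[
    [0,0,0],
    [0,0,0],
    [0,0,0],
    [0,0,0],
    [0,0,0],
  ],
  translation=[
    [3,10,-35],
    [3,11,-38],
    [3,0,-38],
    [0,0,-38],
    [0,0,-38],
  ],
  jaw=[0.3,0.3,0.3,0.3,0.3],
)

```text
t: 13.88
ee_pos: [0.376, 0.0611, 0.0875]
ee_rot: [3.139, -0.133, -0.002]
force: [0.2, -0.4, -0.2]
width: 0.069
grip_force: 0.0
```

>>> step_arm(
  rotation=[
    [0,0,0],
    [0,0,0],
    [0,0,0],
    [0,0,0],
    [0,0,0],
  ],
  translation=[
    [0,0,-30],
    [0,0,-10],
    [0,0,0],
    [0,0,0],
    [0,0,0],
  ],
  jaw=[0.3,0.3,0.3,0.3,0.3],
)

```text
t: 14.3
ee_pos: [0.3788, 0.0609, 0.0523]
ee_rot: [-3.138, 0.134, -0.006]
force: [0.5, -0.1, -0.4]
width: 0.0664
grip_force: 0.0
```

```bash
python3 -c "
from h import *
st()"
```

```text
t 14.3 pos [378.8  60.9  52.3] xyaw -4.88 z [ 3.6e-03  1.0e-04 -1.0e+00] F [ 0.5 -0.1 -0.4] w 66.4 g 0.0 q [ 0.02 -0.33  2.38  0.    1.09  1.68]
```

>>> step_arm(
  rotation=[
    [0,0,0],
    [0,0,0],
    [0,0,0],
    [0,0,0],
    [0,0,0],
  ],
  translation=[
    [0,0,-20],
    [0,0,-12],
    [0,0,-6],
    [0,0,0],
    [0,0,0],
  ],
  jaw=[0.3,0.3,0.3,0.3,0.3],
)

```text
t: 14.72
ee_pos: [0.3781, 0.0609, 0.0135]
ee_rot: [-3.139, 0.134, -0.003]
force: [0.2, 0.6, -0.3]
width: 0.0666
grip_force: 0.0
```

```bash
python3 -c "
from h import *
st()"
```

```text
t 14.72 pos [378.1  60.9  13.5] xyaw -4.88 z [ 2.1e-03  1.0e-04 -1.0e+00] F [ 0.2  0.6 -0.3] w 66.6 g 0.0 q [ 0.02 -0.26  2.4   0.    1.    1.68]
```

>>> step_arm(
  rotation=[
    [0,0,0],
    [0,0,0],
    [0,0,0],
    [0,0,0],
    [0,0,0],
  ],
  translation=[
    [0,0,-1],
    [0,0,0],
    [0,0,0],
    [0,0,0],
    [0,0,0],
  ],
  jaw=[1,1,1,1,1],
  newtons=50,
)

```text
t: 15.13
ee_pos: [0.3773, 0.0609, 0.0115]
ee_rot: [-3.139, 0.134, -0.001]
force: [-0.5, -0.3, 0.3]
width: 0.0385
grip_force: 0.0
```

>>> step_arm(
  rotation=[
    [0,0,0],
    [0,0,0],
    [0,0,0],
    [0,0,0],
    [0,0,0],
  ],
  translation=[
    [0,0,0],
    [0,0,0],
    [0,0,0],
    [0,0,0],
    [0,0,0],
  ],
  jaw=[1,1,1,1,1],
)

```text
t: 15.55
ee_pos: [0.3772, 0.061, 0.0114]
ee_rot: [-3.138, 0.134, -0.0]
force: [0.1, 1.7, 3.1]
width: 0.0332
grip_force: 49.9
```

```bash
python3 -c "
from h import *
st()"
```

```text
t 15.55 pos [377.2  61.   11.4] xyaw -4.9 z [ 2.e-04  5.e-04 -1.e+00] F [0.1 1.7 3.1] w 33.2 g 49.9 q [ 0.02 -0.25  2.4   0.    1.    1.68]
```

>>> step_arm(
  rotation=[
    [0,0,0],
    [0,0,0],
    [0,0,0],
    [0,0,0],
    [0,0,0],
  ],
  translation=[
    [0,0,8],
    [0,0,15],
    [0,0,20],
    [0,0,9],
    [0,0,0],
  ],
  jaw=[1,1,1,1,1],
)

```text
t: 15.97
ee_pos: [0.3786, 0.0607, 0.0654]
ee_rot: [3.139, -0.134, 0.007]
force: [-1.0, -0.5, -2.7]
width: 0.0334
grip_force: 49.9
```

>>> step_arm(
  rotation=[
    [0,0,0],
    [0,0,0],
    [0,0,0],
    [0,0,0],
    [0,0,0],
  ],
  translation=[
    [20,-1.7,0],
    [25,-2,0],
    [25,-2,0],
    [10,-1,0],
    [0,0,0],
  ],
  jaw=[1,1,1,1,1],
)

```text
t: 16.38
ee_pos: [0.4581, 0.0538, 0.0626]
ee_rot: [3.138, -0.134, -0.002]
force: [0.3, -0.4, -2.8]
width: 0.0337
grip_force: 49.9
```

>>> step_arm(
  rotation=[
    [0,0,0],
    [0,0,0],
    [0,0,0],
    [0,0,0],
    [0,0,0],
  ],
  translation=[
    [0,0,0],
    [0,0,0],
    [0,0,0],
    [0,0,0],
    [0,0,0],
  ],
  jaw=[1,1,1,1,1],
)

```text
t: 16.8
ee_pos: [0.4564, 0.0543, 0.0631]
ee_rot: [3.139, -0.133, -0.0]
force: [0.3, 0.4, -2.7]
width: 0.0337
grip_force: 49.9
```

```bash
python3 - <<'E'
from h import *
s=st(); d=cam("scene"); e=cam("top")
m=np.zeros((600,800,3),np.uint8)
m[:400,:400]=cv2.resize(d["img"][175:275,180:280],None,fx=4,fy=4,interpolation=cv2.INTER_CUBIC)
m[:400,400:]=cv2.resize(e["img"][100:200,220:320],None,fx=4,fy=4,interpolation=cv2.INTER_CUBIC)
cv2.imwrite("pics/g4.png",m)
c,sn=np.cos(-.085),np.sin(-.085)
H=lambda x,y,z:[.656+c*x-sn*y,.0375+sn*x+c*y,z]
# expected blade tip corners for scene crop
p=s["ee_pos"]; u=np.array([c,sn,0]);v=np.array([-sn,c,0])
for k in(-17,17):
    X=p+u*.126+v*k/1e3; X[2]=p[2]-.0034
    print((proj(d,X)-[180,175])*4,(proj(e,X)-[220,100])*4)
print("floor edge gate b",[((proj(d,H(-.0575,k,.05))-[180,175])*4).round(),((proj(e,H(-.0575,k,.05))-[220,100])*4).round()] if (k:=0)==0 else 0)
for k in (-23,23): print("channel wall corner",((proj(e,H(-.037,k/1e3,.08))-[220,100])*4).round())
E
```

```text
t 16.8 pos [456.4  54.3  63.1] xyaw -4.87 z [-1.e-04 -0.e+00 -1.e+00] F [ 0.3  0.4 -2.7] w 33.7 g 49.9 q [ 0.   -0.14  2.2  -0.    1.08  1.66]
[[204.38482942 158.77494453]] [[220.69823871 215.7693883 ]]
[[241.91408937 175.63213882]] [[171.85398023 211.57135123]]
floor edge gate b [array([[213., 190.]]), array([[197., 194.]])]
channel wall corner [[235. 156.]]
channel wall corner [[168. 150.]]
```

View pics/g4.png

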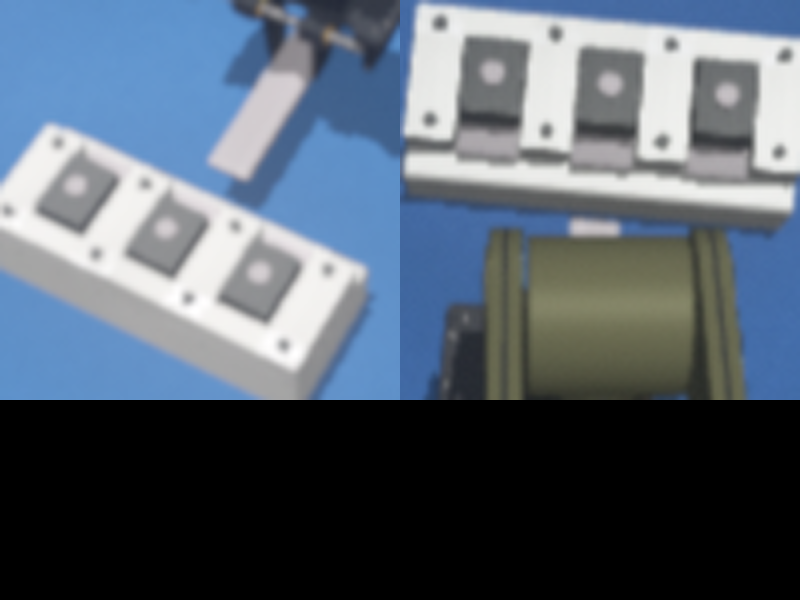

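>>> step_arm(
  rotation=[
    [0,0,0],
    [0,0,0],
    [0,0,0],
    [0,0,0],
    [0,0,0],
  ],
  translation=[
    [6,-1.5,-0.5],
    [6,-0.5,-0.3],
    [6,-0.5,0],
    [6,-0.5,0],
    [5,-0.5,0],
  ],
  jaw=[1,1,1,1,1],
)

```text
t: 17.32
ee_pos: [0.4871, 0.0506, 0.0625]
ee_rot: [-3.139, 0.134, -0.0]
force: [0.5, 0.1, -2.6]
width: 0.0336
grip_force: 49.9
```

>>> step_arm(
  rotation=[
    [0,0,0],
    [0,0,0],
    [0,0,0],
    [0,0,0],
    [0,0,0],
  ],
  translation=[
    [2,-0.2,0],
    [2,-0.2,0],
    [2,-0.2,0],
    [2,-0.2,0],
    [2,-0.1,0],
  ],
  jaw=[1,1,1,1,1],
)

```text
t: 17.73
ee_pos: [0.4961, 0.0497, 0.0624]
ee_rot: [3.139, -0.134, -0.0]
force: [-1.1, -0.1, -2.5]
width: 0.0334
grip_force: 49.9
```

>>> step_arm(
  rotation=[
    [0,0,0],
    [0,0,0],
    [0,0,0],
    [0,0,0],
    [0,0,0],
  ],
  translation=[
    [2,-0.2,0],
    [2,-0.2,0],
    [2,-0.2,0],
    [2,-0.2,0],
    [2,-0.1,0],
  ],
  jaw=[1,1,1,1,1],
)

```text
t: 18.15
ee_pos: [0.5062, 0.0489, 0.0624]
ee_rot: [-3.139, 0.134, -0.0]
force: [-0.3, -0.1, -3.4]
width: 0.033
grip_force: 49.9
```

>>> step_arm(
  rotation=[
    [0,0,0],
    [0,0,0],
    [0,0,0],
    [0,0,0],
    [0,0,0],
  ],
  translation=[
    [2,-0.2,0],
    [2,-0.2,0],
    [2,-0.2,0],
    [2,-0.2,0],
    [2,-0.1,0],
  ],
  jaw=[1,1,1,1,1],
)

```text
t: 18.57
ee_pos: [0.5094, 0.0487, 0.0601]
ee_rot: [-3.138, 0.133, 0.028]
force: [-20.4, 1.4, 5.8]
width: 0.0336
grip_force: 50.0
```

>>> step_arm(
  rotation=[
    [0,0,0],
    [0,0,0],
    [0,0,0],
    [0,0,0],
    [0,0,0],
  ],
  translation=[
    [2,-0.2,0],
    [2,-0.2,0],
    [2,-0.2,0],
    [2,-0.2,0],
    [2,-0.1,0],
  ],
  jaw=[1,1,1,1,1],
)

```text
t: 18.98
ee_pos: [0.5148, 0.0483, 0.0581]
ee_rot: [-3.138, 0.133, 0.046]
force: [-30.2, 2.5, 8.1]
width: 0.0334
grip_force: 50.0
```

>>> step_arm(
  rotation=[
    [0,0,0],
    [0,0,0],
    [0,0,0],
    [0,0,0],
    [0,0,0],
  ],
  translation=[
    [2,-0.2,0],
    [2,-0.2,0],
    [2,-0.2,0],
    [2,-0.2,0],
    [2,-0.1,0],
  ],
  jaw=[1,1,1,1,1],
)

```text
t: 19.4
ee_pos: [0.5221, 0.0478, 0.0566]
ee_rot: [-3.137, 0.133, 0.057]
force: [-34.3, 3.9, 8.1]
width: 0.0335
grip_force: 50.0
```

Gate b refuses (34 N, stopped on the ramp). Back out and check the blade in the grip.

>>> step_arm(
  rotation=[
    [0,0,0],
    [0,0,0],
    [0,0,0],
    [0,0,0],
    [0,0,0],
  ],
  translation=[
    [-6,0.5,0],
    [-8,0.7,0],
    [-15,1.3,0],
    [-20,1.7,0],
    [-20,1.7,0],
  ],
  jaw=[1,1,1,1,1],
)

```text
t: 19.82
ee_pos: [0.4671, 0.052, 0.0627]
ee_rot: [3.139, -0.134, 0.002]
force: [-0.3, 0.0, -2.8]
width: 0.0339
grip_force: 50.0
```

>>> step_arm(
  rotation=[
    [0,0,0],
    [0,0,0],
    [0,0,0],
    [0,0,0],
    [0,0,0],
  ],
  translation=[
    [-20,1.7,0],
    [-7,0.6,0],
    [0,0,0],
    [0,0,0],
    [0,0,0],
  ],
  jaw=[1,1,1,1,1],
)

```text
t: 20.23
ee_pos: [0.4415, 0.0542, 0.0632]
ee_rot: [-3.139, 0.134, -0.004]
force: [0.1, 0.3, -3.4]
width: 0.0337
grip_force: 50.0
```

```bash
python3 - <<'E'
from h import *
s=st(); d=cam("scene"); e=cam("top")
m=np.zeros((600,800,3),np.uint8)
m[:,:400]=cv2.resize(d["img"][155:255,200:267],(400,600),interpolation=cv2.INTER_CUBIC)
m[:400,400:]=cv2.resize(e["img"][110:210,220:320],None,fx=4,fy=4,interpolation=cv2.INTER_CUBIC)
cv2.imwrite("pics/g5.png",m)
p=s["ee_pos"];u=np.array([np.cos(-.085),np.sin(-.085),0]);v=np.array([-u[1],u[0],0])
for a in(.116,.126):
  for k in(-17,17):
    X=p+u*a+v*k/1e3; X[2]=p[2]-.0034
    print(a,k,(proj(d,X)-[200,155])*6,(proj(e,X)-[220,110])*4)
E
```

```text
t 20.23 pos [441.5  54.2  63.2] xyaw -4.89 z [ 2.4e-03 -1.0e-04 -1.0e+00] F [ 0.1  0.3 -3.4] w 33.7 g 50.0 q [ 0.   -0.18  2.24 -0.    1.08  1.66]
0.116 -17 [[207.64643393 322.45561411]] [[219.91980669 210.60264088]]
0.116 17 [[263.53491441 347.24564213]] [[170.88110851 206.40748689]]
0.126 -17 [[198.31956559 336.39385038]] [[220.9945787  196.55361424]]
0.126 17 [[254.35983795 361.37720904]] [[172.03452056 192.35726093]]
```

View pics/g5.png

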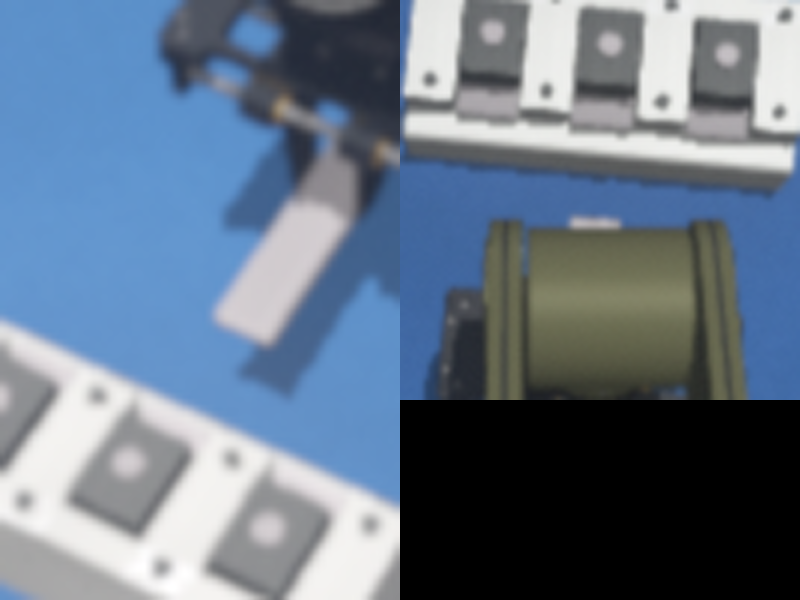

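>>> step_arm(
  rotation=[
    [0,0,0],
    [0,0,0],
    [0,0,0],
    [0,0,0],
    [0,0,0],
  ],
  translation=[
    [2,20,0],
    [3,35,0],
    [2,25,0],
    [15,-1.3,-0.5],
    [20,-1.7,0],
  ],
  jaw=[1,1,1,1,1],
  newtons=60,
)

```text
t: 20.75
ee_pos: [0.482, 0.1329, 0.0614]
ee_rot: [3.139, -0.129, -0.002]
force: [-0.0, -0.4, -3.0]
width: 0.0328
grip_force: 60.0
```

>>> step_arm(
  rotation=[
    [0,0,0],
    [0,0,0],
    [0,0,0],
    [0,0,0],
    [0,0,0],
  ],
  translation=[
    [10,-0.8,0],
    [6,-0.5,0],
    [5,-0.4,0],
    [2,-0.2,0],
    [2,-0.2,0],
  ],
  jaw=[1,1,1,1,1],
)

```text
t: 21.17
ee_pos: [0.5068, 0.1289, 0.0616]
ee_rot: [3.139, -0.135, -0.001]
force: [-1.0, 0.6, -2.9]
width: 0.0329
grip_force: 60.0
```

>>> step_arm(
  rotation=[
    [0,0,0],
    [0,0,0],
    [0,0,0],
    [0,0,0],
    [0,0,0],
  ],
  translation=[
    [2,-0.2,0],
    [2,-0.2,0],
    [2,-0.2,0],
    [2,-0.2,0],
    [2,-0.1,0],
  ],
  jaw=[1,1,1,1,1],
)

```text
t: 21.58
ee_pos: [0.5171, 0.1283, 0.062]
ee_rot: [-3.139, 0.134, -0.0]
force: [0.4, -0.1, -2.8]
width: 0.0336
grip_force: 60.0
```

>>> step_arm(
  rotation=[
    [0,0,0],
    [0,0,0],
    [0,0,0],
    [0,0,0],
    [0,0,0],
  ],
  translation=[
    [2,-0.2,0],
    [2,-0.2,0],
    [2,-0.2,0],
    [2,-0.2,0],
    [2,-0.1,0],
  ],
  jaw=[1,1,1,1,1],
)

```text
t: 22.0
ee_pos: [0.527, 0.1274, 0.0617]
ee_rot: [3.139, -0.134, -0.001]
force: [-0.3, 0.3, -3.7]
width: 0.0333
grip_force: 60.0
```

>>> step_arm(
  rotation=[
    [0,0,0],
    [0,0,0],
    [0,0,0],
    [0,0,0],
    [0,0,0],
  ],
  translation=[
    [2,-0.2,0],
    [2,-0.2,0],
    [2,-0.2,0],
    [2,-0.2,0],
    [2,-0.1,0],
  ],
  jaw=[1,1,1,1,1],
)

```text
t: 22.42
ee_pos: [0.5373, 0.1265, 0.0619]
ee_rot: [3.139, -0.134, 0.0]
force: [0.1, 0.0, -3.3]
width: 0.0326
grip_force: 60.0
```

```bash
cat >> h.py <<'E'
def hx(s):
    c,n=np.cos(-.085),np.sin(-.085); d=s["ee_pos"]-[.656,.0375,0]
    print("holder frame mm",round(1e3*(c*d[0]+n*d[1]),1),round(1e3*(-n*d[0]+c*d[1]),1))
E
python3 -c "
from h import *
hx(st())"
```

```text
t 22.42 pos [537.3 126.5  61.9] xyaw -4.88 z [ 2.e-04 -0.e+00 -1.e+00] F [ 0.1  0.  -3.3] w 32.6 g 60.0 q [ 0.13  0.07  2.   -0.    1.07  1.79]
holder frame mm -125.8 78.6
```

>>> step_arm(
  rotation=[
    [0,0,0],
    [0,0,0],
    [0,0,0],
    [0,0,0],
    [0,0,0],
  ],
  translation=[
    [2,-0.2,0],
    [2,-0.2,0],
    [2,-0.2,0],
    [2,-0.2,0],
    [2,-0.1,0],
  ],
  jaw=[1,1,1,1,1],
)

```text
t: 22.83
ee_pos: [0.5473, 0.1256, 0.062]
ee_rot: [3.139, -0.134, 0.0]
force: [-0.4, -0.4, -3.3]
width: 0.0335
grip_force: 60.0
```

>>> step_arm(
  rotation=[
    [0,0,0],
    [0,0,0],
    [0,0,0],
    [0,0,0],
    [0,0,0],
  ],
  translation=[
    [2,-0.2,0],
    [2,-0.2,0],
    [2,-0.2,0],
    [2,-0.2,0],
    [2,-0.1,0],
  ],
  jaw=[1,1,1,1,1],
)

```text
t: 23.25
ee_pos: [0.5572, 0.1247, 0.0619]
ee_rot: [-3.139, 0.134, -0.0]
force: [-0.8, 0.1, -3.1]
width: 0.0335
grip_force: 60.0
```

```bash
python3 -c "
from h import *
hx(st())"
```

```text
t 23.25 pos [557.2 124.7  61.9] xyaw -4.88 z [ 0.  0. -1.] F [-0.8  0.1 -3.1] w 33.5 g 60.0 q [0.13 0.11 1.96 0.   1.07 1.78]
holder frame mm -105.8 78.5
```

Gate a is slack, so c should be firm. Back out and go over.

>>> step_arm(
  rotation=[
    [0,0,0],
    [0,0,0],
    [0,0,0],
    [0,0,0],
    [0,0,0],
  ],
  translation=[
    [-8,0.7,0],
    [-20,1.7,0],
    [-25,2.1,0],
    [-25,2.1,0],
    [-12,1,0],
  ],
  jaw=[1,1,1,1,1],
)

```text
t: 23.67
ee_pos: [0.4638, 0.1325, 0.0612]
ee_rot: [3.138, -0.133, -0.004]
force: [-0.2, 1.0, -4.2]
width: 0.033
grip_force: 60.0
```

>>> step_arm(
  rotation=[
    [0,0,0],
    [0,0,0],
    [0,0,0],
    [0,0,0],
    [0,0,0],
  ],
  translation=[
    [0,0,0],
    [-3,-34,0],
    [-3,-38,0],
    [-3,-38,0],
    [-3,-34,0],
  ],
  jaw=[1,1,1,1,1],
)

```text
t: 24.08
ee_pos: [0.4557, -0.0134, 0.0628]
ee_rot: [3.138, -0.132, 0.004]
force: [0.7, -0.5, -3.5]
width: 0.0331
grip_force: 60.0
```

>>> step_arm(
  rotation=[
    [0,0,0],
    [0,0,0],
    [0,0,0],
    [0,0,0],
    [0,0,0],
  ],
  translation=[
    [-1.5,-14.5,0],
    [0,0,0],
    [0,0,0],
    [0,0,0],
    [0,0,0],
  ],
  jaw=[1,1,1,1,1],
)

```text
t: 24.5
ee_pos: [0.4538, -0.0253, 0.062]
ee_rot: [-3.139, 0.132, -0.0]
force: [-0.6, 0.3, -3.3]
width: 0.0332
grip_force: 60.0
```

```bash
python3 -c "
from h import *
hx(st())"
```

```text
t 24.5 pos [453.8 -25.3  62. ] xyaw -4.81 z [ 3.e-04  2.e-04 -1.e+00] F [-0.6  0.3 -3.3] w 33.2 g 60.0 q [-0.17 -0.15  2.22  0.    1.08  1.48]
holder frame mm -196.1 -79.7
```

>>> step_arm(
  rotation=[
    [0,0,0],
    [0,0,0],
    [0,0,0],
    [0,0,0],
    [0,0,0],
  ],
  translation=[
    [10,-1.5,0],
    [14,-1.5,0],
    [8,-0.7,0],
    [6,-0.5,0],
    [2,-0.2,0],
  ],
  jaw=[1,1,1,1,1],
)

```text
t: 24.92
ee_pos: [0.4948, -0.0302, 0.062]
ee_rot: [3.139, -0.132, 0.001]
force: [0.2, -0.2, -2.8]
width: 0.0332
grip_force: 60.0
```

>>> step_arm(
  rotation=[
    [0,0,0],
    [0,0,0],
    [0,0,0],
    [0,0,0],
    [0,0,0],
  ],
  translation=[
    [2,-0.2,0],
    [2,-0.2,0],
    [2,-0.2,0],
    [2,-0.2,0],
    [2,-0.1,0],
  ],
  jaw=[1,1,1,1,1],
)

```text
t: 25.33
ee_pos: [0.5034, -0.0314, 0.0618]
ee_rot: [-3.139, 0.134, 0.0]
force: [-0.3, -0.3, -3.6]
width: 0.0331
grip_force: 60.0
```

>>> step_arm(
  rotation=[
    [0,0,0],
    [0,0,0],
    [0,0,0],
    [0,0,0],
    [0,0,0],
  ],
  translation=[
    [2,-0.2,0],
    [2,-0.2,0],
    [2,-0.2,0],
    [2,-0.2,0],
    [2,-0.1,0],
  ],
  jaw=[1,1,1,1,1],
)

```text
t: 25.75
ee_pos: [0.5126, -0.0322, 0.0611]
ee_rot: [-3.138, 0.134, 0.004]
force: [-2.3, 0.6, -5.5]
width: 0.0332
grip_force: 60.0
```

>>> step_arm(
  rotation=[
    [0,0,0],
    [0,0,0],
    [0,0,0],
    [0,0,0],
    [0,0,0],
  ],
  translation=[
    [2,-0.2,0],
    [2,-0.2,0],
    [2,-0.2,0],
    [2,-0.2,0],
    [2,-0.1,0],
  ],
  jaw=[1,1,1,1,1],
)

```text
t: 26.17
ee_pos: [0.5202, -0.0328, 0.0601]
ee_rot: [-3.138, 0.133, 0.014]
force: [-9.3, 0.2, -3.7]
width: 0.0332
grip_force: 60.0
```

>>> step_arm(
  rotation=[
    [0,0,0],
    [0,0,0],
    [0,0,0],
    [0,0,0],
    [0,0,0],
  ],
  translation=[
    [2,-0.2,0],
    [2,-0.2,0],
    [2,-0.2,0],
    [2,-0.2,0],
    [2,-0.1,0],
  ],
  jaw=[1,1,1,1,1],
)

```text
t: 26.58
ee_pos: [0.5315, -0.0338, 0.0605]
ee_rot: [-3.138, 0.134, 0.009]
force: [-5.9, -0.2, -4.7]
width: 0.0334
grip_force: 60.0
```

```bash
python3 -c "
from h import *
hx(st())"
```

```text
t 26.58 pos [531.5 -33.8  60.5] xyaw -4.87 z [-5.6e-03  7.0e-04 -1.0e+00] F [-5.9 -0.2 -4.7] w 33.4 g 60.0 q [-0.16  0.03  2.04 -0.    1.07  1.49]
holder frame mm -118.0 -81.7
```

>>> step_arm(
  rotation=[
    [0,0,0],
    [0,0,0],
    [0,0,0],
    [0,0,0],
    [0,0,0],
  ],
  translation=[
    [3,-0.2,0],
    [3,-0.2,0],
    [3,-0.2,0],
    [3,-0.2,0],
    [3,-0.2,0],
  ],
  jaw=[1,1,1,1,1],
)

```text
t: 27.0
ee_pos: [0.5466, -0.0348, 0.0604]
ee_rot: [-3.138, 0.134, 0.009]
force: [-5.2, 0.9, -5.6]
width: 0.0331
grip_force: 60.0
```

>>> step_arm(
  rotation=[
    [0,0,0],
    [0,0,0],
    [0,0,0],
    [0,0,0],
    [0,0,0],
  ],
  translation=[
    [3,-0.2,0],
    [3,-0.2,0],
    [3,-0.2,0],
    [3,-0.2,0],
    [3,-0.2,0],
  ],
  jaw=[1,1,1,1,1],
)

```text
t: 27.42
ee_pos: [0.5623, -0.0359, 0.0606]
ee_rot: [-3.138, 0.134, 0.006]
force: [-5.0, -0.0, -7.4]
width: 0.0333
grip_force: 60.0
```

>>> step_arm(
  rotation=[
    [0,0,0],
    [0,0,0],
    [0,0,0],
    [0,0,0],
    [0,0,0],
  ],
  translation=[
    [1.5,-0.1,0],
    [1.5,-0.1,0],
    [1.5,-0.1,0],
    [1.5,-0.1,0],
    [1.5,-0.1,0],
  ],
  jaw=[1,1,1,1,1],
)

```text
t: 27.83
ee_pos: [0.5708, -0.0366, 0.0615]
ee_rot: [-3.139, 0.134, 0.001]
force: [-3.1, 0.5, -9.5]
width: 0.0332
grip_force: 60.0
```

```bash
python3 -c "
from h import *
hx(st())"
```

```text
t 27.83 pos [570.8 -36.6  61.5] xyaw -4.88 z [-7.e-04  1.e-04 -1.e+00] F [-3.1  0.5 -9.5] w 33.2 g 60.0 q [-0.16  0.11  1.96  0.    1.07  1.5 ]
holder frame mm -78.6 -81.1
```

>>> step_arm(
  rotation=[
    [0,0,0],
    [0,0,0],
    [0,0,0],
    [0,0,0],
    [0,0,0],
  ],
  translation=[
    [1,-0.1,-0.2],
    [1,-0.1,-0.2],
    [1,-0.1,-0.2],
    [1,-0.1,0],
    [1,-0.1,0],
  ],
  jaw=[1,1,1,1,1],
)

```text
t: 28.25
ee_pos: [0.5761, -0.0371, 0.0613]
ee_rot: [-3.139, 0.134, 0.0]
force: [-2.6, 0.4, -8.6]
width: 0.0331
grip_force: 60.0
```

>>> step_arm(
  rotation=[
    [0,0,0],
    [0,0,0],
    [0,0,0],
    [0,0,0],
    [0,0,0],
  ],
  translation=[
    [1,-0.1,0],
    [1,-0.1,0],
    [1,-0.1,0],
    [1,-0.1,0],
    [1,-0.1,0],
  ],
  jaw=[1,1,1,1,1],
)

```text
t: 28.67
ee_pos: [0.5772, -0.0371, 0.0602]
ee_rot: [-3.138, 0.134, 0.016]
force: [-16.9, 1.9, -3.2]
width: 0.0333
grip_force: 60.0
```

```bash
python3 -c "
from h import *
hx(st())"
```

```text
t 28.67 pos [577.2 -37.1  60.2] xyaw -4.88 z [-0.0104  0.0013 -0.9999] F [-16.9   1.9  -3.2] w 33.3 g 60.0 q [-0.16  0.13  1.93 -0.    1.08  1.5 ]
holder frame mm -72.2 -81.0
```

>>> step_arm(
  rotation=[
    [0,0,0],
    [0,0,0],
    [0,0,0],
    [0,0,0],
    [0,0,0],
  ],
  translation=[
    [-2,0.2,0],
    [-2,0.2,0],
    [0,0,0],
    [0,0,0],
    [0,0,0],
  ],
  jaw=[1,1,1,0.4,0.4],
)

```text
t: 29.08
ee_pos: [0.5809, -0.0379, 0.0647]
ee_rot: [3.138, -0.134, 0.014]
force: [0.2, -0.6, 0.2]
width: 0.0416
grip_force: 0.0
```

>>> step_arm(
  rotation=[
    [0,0,0],
    [0,0,0],
    [0,0,0],
    [0,0,0],
    [0,0,0],
  ],
  translation=[
    [0,0,0],
    [0,0,0],
    [0,0,0],
    [0,0,0],
    [-2,0,5],
  ],
  jaw=[0.4,0.4,0.4,0.4,0.4],
)

```text
t: 29.5
ee_pos: [0.5749, -0.0372, 0.066]
ee_rot: [-3.139, 0.134, 0.001]
force: [0.3, -0.0, 0.3]
width: 0.0571
grip_force: 0.0
```

>>> step_arm(
  rotation=[
    [0,0,0],
    [0,0,0],
    [0,0,0],
    [0,0,0],
    [0,0,0],
  ],
  translation=[
    [-4,0,12],
    [-5,0,25],
    [-10,0,30],
    [-20,0,30],
    [-25,0,30],
  ],
  jaw=[0.4,0.4,0.4,0.4,0.4],
)

```text
t: 29.92
ee_pos: [0.5107, -0.0372, 0.1957]
ee_rot: [3.139, -0.133, 0.002]
force: [0.9, 0.3, 0.8]
width: 0.0572
grip_force: 0.0
```

>>> step_arm(
  rotation=[
    [0,0,0],
    [0,0,0],
    [0,0,0],
    [0,0,0],
    [0,0,0],
  ],
  translation=[
    [-25,0,30],
    [-30,0,20],
    [-30,0,0],
    [-20,0,0],
    [0,0,0],
  ],
  jaw=[0.4,0.4,0.4,0.4,0.4],
)

```text
t: 30.33
ee_pos: [0.4037, -0.0371, 0.245]
ee_rot: [3.138, -0.134, 0.005]
force: [0.0, -0.4, -0.4]
width: 0.0569
grip_force: 0.0
```

```bash
python3 - <<'E'
from h import *
s=st(); hx(s); d=cam("scene"); e=cam("top")
m=np.zeros((480,800,3),np.uint8)
m[:400,:400]=cv2.resize(d["img"][175:275,170:270],None,fx=4,fy=4,interpolation=cv2.INTER_CUBIC)
m[:400,400:]=cv2.resize(e["img"][95:195,225:325],None,fx=4,fy=4,interpolation=cv2.INTER_CUBIC)
cv2.imwrite("pics/g6.png",m)
c,n=np.cos(-.085),np.sin(-.085)
for x in(-.122,-.0575):
  for k in(-.097,-.063):
    X=[.656+c*x-n*k,.0375+n*x+c*k,.058]; print(x,k,(proj(d,X)-[170,175])*4,(proj(e,X)-[225,95])*4)
E
```

```text
t 30.33 pos [403.7 -37.1 245. ] xyaw -4.91 z [ 3.1e-03 -9.0e-04 -1.0e+00] F [ 0.  -0.4 -0.4] w 56.9 g 0.0 q [-0.22 -0.47  2.14 -0.    1.47  1.43]
holder frame mm -245.0 -95.8
-0.122 -0.097 [[189.12752423  78.58770507]] [[310.45327148 313.13411078]]
-0.122 -0.063 [[224.97421405  94.31439634]] [[261.44857598 308.96044653]]
-0.0575 -0.097 [[147.50377241 136.83582722]] [[316.20508013 222.81288551]]
-0.0575 -0.063 [[183.95426828 153.35814428]] [[267.70253405 218.63149304]]
```

View pics/g6.png

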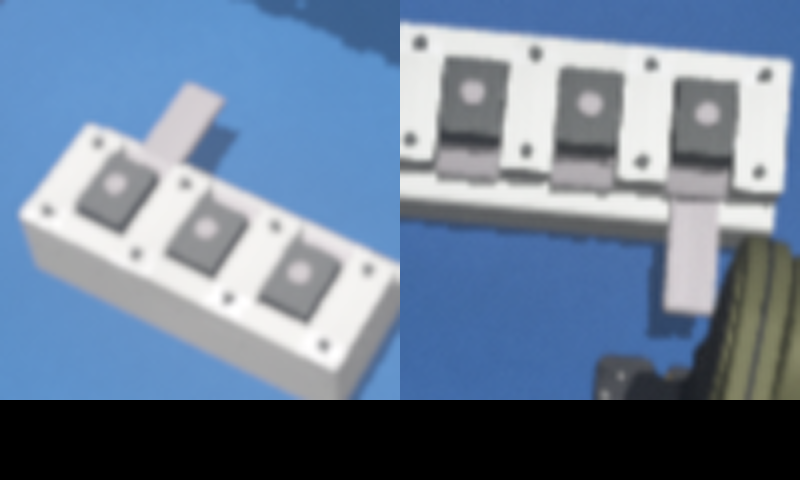

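The blade sits in gate c. Its outer end is at about (664–714, 310) in the right crop, which matches the predicted fully-home position (661–710, 309–313).

```bash
python3 -c "
from cell import env
print(env.job_done())"
```

```text
the job is handed in; nothing more can be done
None
```

The blade is home against the back stop of gate c, the firm one (about 5–6 N drag; gate b refused it and gate a was slack), released with the arm clear, and the job is handed in; the final picture agrees, but no verdict came back.

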